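# Re-seat the askew lid of a fuming dish

### The job

The blue-rimmed lid of the steel fuming dish was put back askew and rides on the dish's rim. By its orange tab, raise the tab edge clearly higher first while the opposite edge still rests on the dish (without tipping it steeply), then lift the whole lid just clear and keep it clear for a full second, staying low over the dish (no more than about 4 cm above where it belongs). Then set it back level and centred so that it drops fully home around the rim, gently and without dropping it, let go, and leave the dish where it stands and everything else alone.

Things in the scene. Friction and masses are not known exactly. Their poses are not given: they have to be found in the camera images.
- dish: open bare-steel round dish, loose on the table, outside diameter 92 mm, 18 mm high, wall 3 mm, about 0.3 kg; a brass key is fixed on its floor. Origin: centre of its underside, z up. Its x axis points, within a few degrees, the same horizontal way as the lid's tab at the start
- lid: shallow round lid, loose, outer diameter 102 mm, 10 mm high, 0.09 kg: clear 3 mm top plate, blue skirt reaching 7 mm below the plate, skirt inner diameter 96 mm (2 mm play round the dish). Origin: centre of the skirt's lower edge; z out of the top, x towards the tab. Fully home: level, origin 11 mm above the dish's underside, over its centre
- lid_tab (a point): middle of the orange tab on the lid: an upright bar 24 mm long (along lid x, radial), 10 mm thick (along lid y: pinch it across this), 20 mm high, standing on the top plate; this point is 36 mm from the lid's axis, 20 mm above the lid's origin plane, 10 mm above the plate's upper face
- lid_near (a point): point on the skirt's lower edge under the tab: lid frame (50, 0, 0) mm. At the start the lid is tilted about 0.14 rad with this side up, the skirt resting on the rim at two points near the middle; pressing the tab down tips the lid
- lid_far (a point): point on the skirt's lower edge opposite the tab: lid frame (-50, 0, 0) mm. At the start the lid is shifted 13 to 19 mm to this side and this side is low: the plate rests on the rim here
- other_dish: bystander: another steel dish, properly closed by a grey lid with a green tab, same size, loose; origin centre of its underside
- powder_jar: bystander: amber jar with black cap, diameter 56 mm, 55 mm high, loose; origin centre of its underside
- tape_stand: bystander: small steel tape dispenser 90 x 60 x 75 mm, loose; origin centre of its underside
- brush: bystander: brush lying on the table, loose
Not all that is in view belongs to the job. What is shaped like the lid but yellow is not meant.

How it is judged:
On the way, in this order (a step that is already met when the one before it is completed fails the run):
1. the tab edge is raised (lid tilted more than 0.21 rad, against about 0.14 at the start) while the opposite edge still sits low on the dish (angle between lid's own z axis and vertical above 0.21 rad and z of lid_far in the frame of dish below 0.015 m and z of lid_near in the frame of dish above 0.027 m), for 0.2 s.
2. the whole lid is clear of the dish, touching it nowhere, for 1 s (contact force between lid and dish below 0.02 N and z of each of lid_far, lid_near in the frame of dish above 0.0185 m), for 0.9 s.
At the end, for the whole second after the job is handed in: the lid is fully home on the dish: level within 0.03 rad, centred within 4 mm, its height within 1.5 mm of seated, at rest and released; the dish stands flat within 20 mm of where it was (horizontal distance between lid and dish below 0.004 m and z of lid in the frame of dish between 0.0095 and 0.0125 m and angle between each of lid, dish's own z axis and vertical below 0.03 rad and height (world z) of dish below 0.003 m and linear speed of lid below 0.01 m/s and distance of dish from where it was at the start of the episode below 0.02 m and contact force between the fingers and lid below 0.02 N); the robot touches nothing.
It fails at once if the lid is carried high (more than 55 mm above its seat) or off to the side (its centre over 45 mm from the dish's) (z of lid in the frame of dish above 0.066 m or horizontal distance between lid and dish above 0.045 m).
It fails at once if the lid is tipped steeply (over 0.7 rad) (angle between lid's own z axis and vertical above 0.7 rad).
It fails at once if the lid is dropped (faster than 0.3 m/s with no finger on it) (linear speed of lid above 0.3 m/s and contact force between the fingers and lid below 0.02 N).
It fails at once if the lid is pressed on the dish with more than 20 N (contact force between lid and dish above 20 N).
It fails at once if a bystander is moved more than 15 mm (distance of any of other_dish, powder_jar, tape_stand, brush from where it was at the start of the episode above 0.015 m).
It also fails if it takes over 40 s, if anything falls off the work surface, if the arm or the gripper's body presses on something with over 40 N, if the wrist force passes 120 N, or if a joint passes its speed limit or range.

### The arm

A 6-joint arm with a two-finger parallel gripper is mounted at the origin on the work surface. World frame = base frame: x ahead of the robot, y to its left, z up, the work surface at z = 0. Lengths are in m, angles in rad, forces in N, time in s.
With the tool pointing down it reaches from about 0.3 to 0.875 m from the base axis. Payload 6.4 kg.
Tool frame: the origin (TCP) lies midway between the tips of the shut fingers; the grasp point (between the pads) lies 19 mm behind it; z points along the fingers, y is the line along which they close (so a half turn about z gives the same grasp; the last joint's range is limited). The gripper opens to 85 mm and grips with 20 to 120 N. Pads are 22 mm wide; open, the fingers measure 114 mm over their backs; the gripper's body (76 mm by 85 mm) begins 54 mm behind the grasp point. The pads swing forward as they close: fully open they stand 13 mm farther back than shut.
Start: joints at [-1.553, 0.181, 1.607, -0, 1.354, -0.206], TCP at [0.128, -0.561, 0.231] pointing down, gripper open.
Joint ranges: [-2.99, 2.99], [-0.89, 2.07], [0.3, 2.58], [-1.14, 4.28], [0, 2.63], [-3.12, 3.12]. Speed limits (rad/s): [2.57, 2.57, 3.01, 3.14, 3.14, 3.14].

### API

Orientations are given as a unit quaternion [w, x, y, z].
In Python, from bench import ctrl gives the robot as it stands. The module is installed in compiled form; this text tells all that it offers.
- The arm moves only by the tool move_arm, never from a script. Its argument "plan" is one flat list of numbers, 6 for each row, row after row: the shift along the world's x, y, z in units of 50 mm (1.0 is 50 mm), then the turn, a rotation vector about the world's x, y, z in rad. A call has 1 to 10 rows; each row is the pose to reach, as a shift and turn from the pose commanded when the call began; what a row does not reach only later rows make up. A row lasts 1/8 s, in which the tool goes at most 62.5 mm and 10.7 degrees, less where a joint would pass 70% of its speed; a pose out of reach is approached as far as the arm can. A call with a gripper value outside its range is refused whole. "grip" is the finger opening in mm, from 0 to 85.4, set as the call begins (left out, the last holds). The fingers move at their own pace and stop on an object; the grip force is fixed at half the most. Time passes only in rows, so rows that repeat a pose let the fingers close. It gives the time, the measured TCP pose, the force, the opening and the grip force at its end, in the units of the state.
- ctrl.get_obs(): the state, without advancing time (a new reading comes with each control period).
- ctrl.camera(name): name is "side" or "top" or "wrist"; returns a dict with "pixels" (480x640x3 uint8, red, green, blue), "fx", "fy", "cx", "cy" (pixels), "dist_coeffs" ([k1, k2, p1, p2, k3] as OpenCV has them; the pictures are not rectified), "origin" and "attitude" of the camera in the world. Camera axes: x right, y down, z forward; pixel columns grow to the right and rows downward; lengths in m; the calibration is good to about 2 mm. A picture is of the moment at which its call begins. There is no depth.
- ctrl.hand_in(): hands the job in; it is judged then, once.
The state is a dict: "time_s": time; "q": joint angles; "dq": joint speeds; "joint_efforts": joint torques, N m; "eef_pos": TCP position; "eef_rot": TCP orientation; "wrist_force": force on the tool from outside, world axes, zero at the start; "torque": the same for the moment, N m; "opening": opening from 0.0 (shut) to 1.0 (fully open); "grasp_force": force on a finger pad.
Only numpy, scipy, OpenCV 4.12 (cv2) and the standard library are available. Lean on these libraries where they do the work, as an engineer would, in place of code of your own. Each camera call takes 0.05 s, during which the arm holds its last target. There are 200 camera calls.

## Working session

There is one attempt and no reset: what is moved stays moved. The work goes in short steps, Python scripts to look and compute and a tool call to move; the robot and the scene stay as the last step left them, time stands still between calls to the robot, and variables do not carry over. Pictures are saved under pics/ and viewed, at most 10 in all, crops included, and the job is handed in when it is done.

Besides the shell and the picture viewer there is one more tool, called after "Emit:" by a JSON object that holds its "op" and its "data". move_arm: Moves the arm, as the interface text tells. Its arguments: {"type":"object","properties":{"plan":{"type":"array"},"grip":{"type":"number"}},"required":["plan"]}

```bash
mkdir -p pics
cat > h.py <<'E'
import numpy as np, cv2
from bench import ctrl
from scipy.spatial.transform import Rotation as R
def cam(n,save=None):
    c=ctrl.camera(n)
    if save: cv2.imwrite(f'pics/{save}.png',cv2.cvtColor(c['pixels'],cv2.COLOR_RGB2BGR))
    return c
def rot(c):
    a=np.array(c['attitude'],float)
    return a if a.shape==(3,3) else R.from_quat(a[[1,2,3,0]]).as_matrix()
def K(c): return np.array([[c['fx'],0,c['cx']],[0,c['fy'],c['cy']],[0,0,1.]])
def rays(c,px):
    p=cv2.undistortPoints(np.array(px,float).reshape(-1,1,2),K(c),np.array(c['dist_coeffs'],float))[:,0]
    return np.c_[p,np.ones(len(p))]@rot(c).T
def onplane(c,px,z):
    d=rays(c,px);o=np.array(c['origin']);return o+d*((z-o[2])/d[:,2])[:,None]
def proj(c,P):
    Rm=rot(c);rv=cv2.Rodrigues(Rm.T)[0];t=-Rm.T@np.array(c['origin'])
    return cv2.projectPoints(np.array(P,float).reshape(-1,1,3),rv,t,K(c),np.array(c['dist_coeffs'],float))[0][:,0]
def blobs(c,lo,hi,amin=30):
    hsv=cv2.cvtColor(c['pixels'],cv2.COLOR_RGB2HSV);m=cv2.inRange(hsv,np.array(lo),np.array(hi))
    n,l,s,ce=cv2.connectedComponentsWithStats(m)
    return [(s[i].tolist(),ce[i].round(1).tolist()) for i in range(1,n) if s[i][4]>=amin],m,l
E
python3 - <<'E'
from h import *
for n in('top','side'):
    c=cam(n,n); print(n,c['origin'],c['attitude'],c['fx'])
    for nm,lo,hi in(('orange',(5,150,100),(18,255,255)),('blue',(100,120,60),(130,255,255)),('yellow',(20,120,100),(35,255,255)),('green',(45,100,60),(85,255,255))):
        print(nm,blobs(c,lo,hi)[0])
print(ctrl.get_obs())
E
```

```text
top [ 0.52137664 -0.00288519  1.1725908 ] [-0.02954689  0.71344334 -0.69992587  0.01514472] 444.77884388301567
orange [([160, 266, 12, 35, 117], [165.3, 282.2])]
blue [([239, 257, 36, 13, 44], [256.0, 261.5])]
yellow [([299, 265, 38, 39, 1152], [317.4, 284.0])]
green [([389, 295, 6, 9, 32], [391.8, 298.7]), ([573, 313, 7, 51, 98], [575.9, 337.6])]
side [0.5112649  0.84295083 0.92487423] [ 0.02168029 -0.07215217  0.92129586 -0.38149438] 568.6500587150693
orange [([351, 268, 9, 6, 32], [355.1, 270.6]), ([331, 335, 12, 5, 45], [336.9, 337.1])]
blue [([327, 330, 50, 33, 111], [346.8, 353.5])]
yellow [([343, 268, 47, 36, 1246], [367.0, 286.6])]
green [([406, 120, 44, 4, 68], [428.2, 121.4]), ([384, 216, 10, 5, 31], [388.2, 218.1])]
{'time_s': 0.1, 'q': array([-1.55330848e+00,  1.81460771e-01,  1.60790997e+00,  1.75662839e-05,
        1.35381338e+00, -2.06312187e-01]), 'dq': array([ 1.28180658e-03, -4.54106338e-04, -1.76621359e-03, -7.72477710e-04,
        6.65958398e-05,  5.83686118e-04]), 'joint_efforts': array([ 3.48170724e-04, -4.45878053e+01, -3.52238202e+01, -2.55958412e-04,
        4.20296652e-03, -3.20781311e-06]), 'eef_pos': array([ 0.12762023, -0.56014601,  0.23047666]), 'eef_rot': array([-7.91380909e-04,  9.93745620e-01,  1.11664715e-01,  8.35528250e-05]), 'wrist_force': array([-0.24662315,  0.09213281, -0.00032248]), 'torque': array([ 0.00341887,  0.01448555, -0.03491432]), 'grasp_force': 0.0, 'opening': 1.0050057438199116}
```

View pics/top.png

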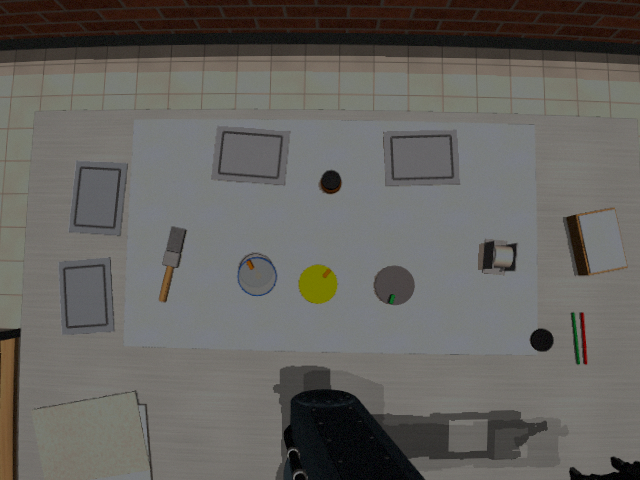

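View pics/side.png

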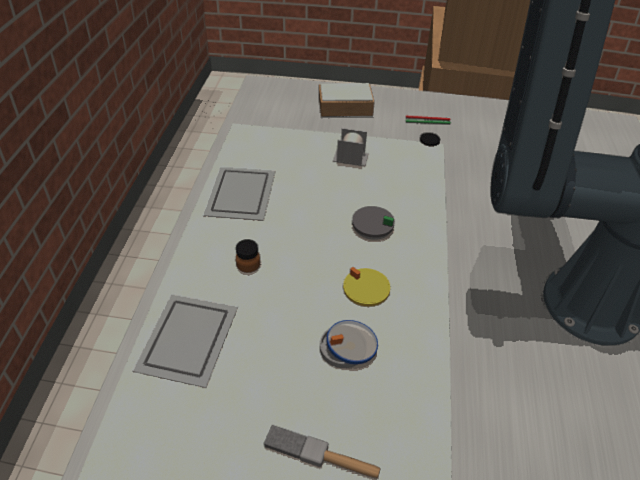

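Candidates in the top view are the blue-rimmed clear lid at (257,274) with its orange tab at (250,265), the yellow lid at (318,284) with an orange tab at (327,272), the grey lid with a green tab at (394,285), and the orange brush handle at (165,282). I choose the blue-rimmed one, which is at (350,343) with its tab at (337,338) in the side view. It sits visibly askew.

Run:
```python
from h import *
for n,roi in(('top',(225,245,290,305)),('side',(310,320,390,375))):
    c=cam(n);x0,y0,x1,y1=roi
    hsv=cv2.cvtColor(c['pixels'],cv2.COLOR_RGB2HSV)
    m=cv2.inRange(hsv,(3,120,80),(20,255,255));m2=np.zeros_like(m);m2[y0:y1,x0:x1]=m[y0:y1,x0:x1]
    ys,xs=np.nonzero(m2);p=(xs.mean(),ys.mean());print(n,len(xs),p,onplane(c,[p],.04))
    b=cv2.inRange(hsv,(100,80,40),(130,255,255));b2=np.zeros_like(b);b2[y0:y1,x0:x1]=b[y0:y1,x0:x1]
    ys,xs=np.nonzero(b2);e=cv2.fitEllipse(np.c_[xs,ys].astype(np.float32));print(e,onplane(c,[e[0]],.02))
    crop=cv2.resize(c['pixels'][y0:y1,x0:x1],None,fx=6,fy=6,interpolation=cv2.INTER_CUBIC);cv2.imwrite(f'pics/crop_{n}.png',crop[:,:,::-1])
a=cv2.imread('pics/crop_top.png');b=cv2.imread('pics/crop_side.png');w=np.zeros((max(a.shape[0],b.shape[0]),800,3),np.uint8)
a=a[:, :390];w[:a.shape[0],:a.shape[1]]=a;b=b[:,:410];w[:b.shape[0],390:390+b.shape[1]]=b;cv2.imwrite('pics/crop.png',w)
```

```text
top 34 (np.float64(249.58823529411765), np.float64(264.8235294117647)) [[0.54286744 0.20504233 0.04      ]]
((256.5751953125, 276.118896484375), (37.911033630371094, 38.174415588378906), 116.86942291259766) [[0.51428268 0.18958589 0.02      ]]
side 99 (np.float64(336.27272727272725), np.float64(339.09090909090907)) [[0.54238383 0.20057083 0.04      ]]
((351.9260559082031, 341.01336669921875), (40.87104034423828, 51.29832077026367), 109.92381286621094) [[0.51245219 0.18581539 0.02      ]]
```

View pics/crop.png

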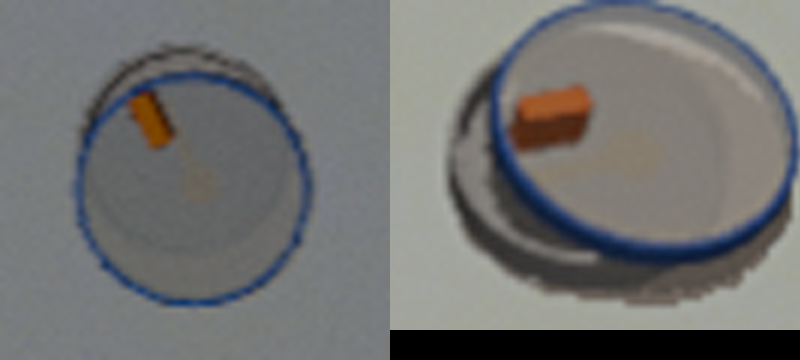

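The crop shows the clear lid with its blue rim and orange tab, shifted away from the tab side. The dish rim shows beyond the tab, at upper left in the top view. The choice holds. The tab is at about (0.542, 0.203) with yaw about 0.48. I'll move above it.

Emit:
{"op": "move_arm", "data": {"plan": [1.0,1.8,0,0,0,0.03,2,3.6,0,0,0,0.06,3,5.4,0,0,0,0.1,4,7.2,0,0,0,0.13,5,9,0,0,0,0.16,6,11,0,0,0,0.2,7,13,0,0,0,0.24,7.8,14.6,0,0,0,0.26,7.8,14.8,0,0,0,0.26,7.8,14.8,0,0,0,0.26], "grip": 40}}

```text
time_s: 1.45
eef_pos: [0.4234, -0.0078, 0.2316]
eef_rot: [0.0, 0.971, 0.24, 0.001]
wrist_force: [1.8, -1.3, 1.0]
opening: 0.472
grasp_force: 0.0
```

Emit:
{"op": "move_arm", "data": {"plan": [0,0,0,0,0,0]}}

```text
time_s: 1.58
eef_pos: [0.4234, -0.0056, 0.2312]
eef_rot: [-0.0, 0.97, 0.244, 0.0]
wrist_force: [0.1, -0.9, -0.3]
opening: 0.468
grasp_force: 0.0
```

Run:
```python
from h import *
o=ctrl.get_obs();print(o['time_s'],o['eef_pos'],o['eef_rot'],o['q'],o['opening'])
c=cam('wrist','w1');print(c['origin'],c['attitude'],c['fx'])
```

```text
1.575 [ 0.42343905 -0.00556883  0.23122628] [-4.66049039e-04  9.69882502e-01  2.43572765e-01  1.53960127e-04] [-2.95794092e-01 -1.76954405e-01  1.96550275e+00  9.80491484e-04
  1.35326129e+00  7.82694727e-01] 0.4676956450663661
[0.49703788 0.03534649 0.37430735] [ 0.1423564   0.84607829 -0.50646091 -0.08592743] 393.9599204792689
```

View pics/w1.png

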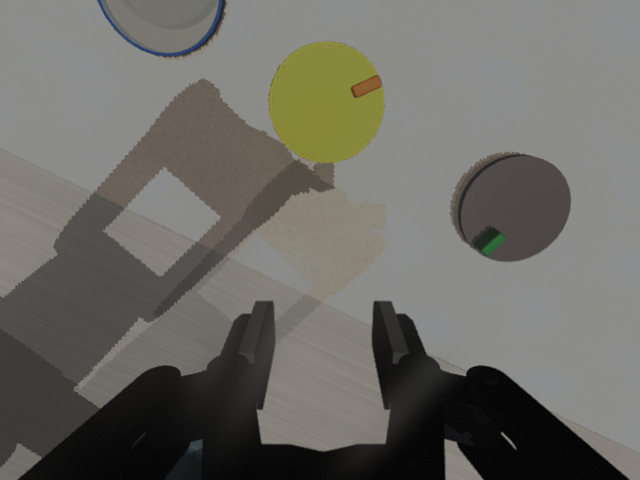

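The wrist view shows the blue lid cut off at the top left (160,20), the yellow lid at (327,100) and the grey lid at (515,208). Image up is tool +x. I'll shift so the blue lid comes into view.

Emit:
{"op": "move_arm", "data": {"plan": [0.3,1,0,0,0,0,0.6,2,0,0,0,0,0.6,3,0,0,0,0,0.6,3.1,0,0,0,0,0.6,3.1,0,0,0,0]}}

```text
time_s: 2.25
eef_pos: [0.4527, 0.1438, 0.2311]
eef_rot: [0.0, 0.971, 0.239, -0.0]
wrist_force: [-0.5, -0.2, -0.2]
opening: 0.469
grasp_force: 0.0
```

Run:
```python
from h import *
o=ctrl.get_obs();print(o['time_s'],o['eef_pos'],o['eef_rot'],o['opening'])
c=cam('wrist','w2');print(c['origin'],c['attitude'])
print(blobs(c,(3,120,60),(18,255,255))[0],blobs(c,(100,100,40),(130,255,255))[0])
```

```text
2.25 [0.4527346  0.14380316 0.23109825] [ 3.19028216e-04  9.70987941e-01  2.39128047e-01 -3.06030398e-04] 0.46886913111991974
[0.52677879 0.18426816 0.37408814] [ 0.14281366  0.8435952  -0.51038778 -0.08634654]
[([0, 0, 42, 51, 1254], [16.3, 21.3]), ([302, 53, 13, 34, 423], [308.0, 69.1]), ([475, 187, 32, 21, 407], [491.1, 196.6])] [([250, 48, 119, 118, 676], [313.9, 86.4])]
```

View pics/w2.png

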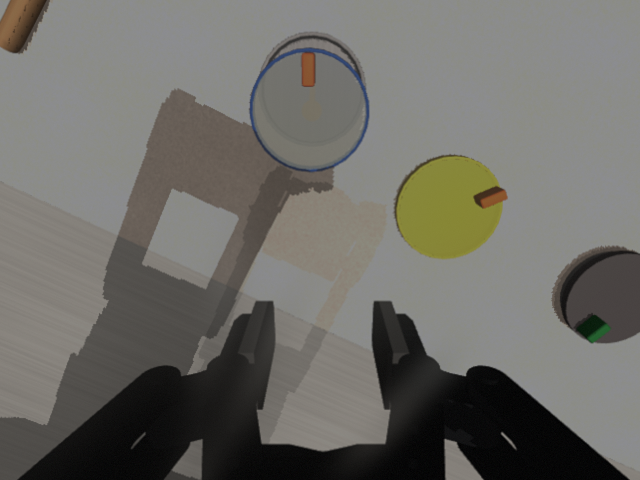

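The wrist view shows the blue lid at (310,108), with its tab at (308,69) pointing image-up along tool x. The dish rim is visible beyond the tab at (310,37). The yellow lid with its tab at (491,197) is separate.

Run:
```python
from h import *
c=cam('wrist')
_,m,l=blobs(c,(3,120,60),(18,255,255));m[:,:250]=0;m[:,370:]=0;m[120:]=0
pts=np.argwhere(m>0)[:,::-1].astype(np.float32);print(len(pts),pts.min(0),pts.max(0))
r=cv2.minAreaRect(pts);print(r)
b=cv2.boxPoints(r);P=onplane(c,b,.045);print(P.round(4))
e=[(P[i]-P[i-1])[:2] for i in range(4)];e=max(e,key=np.linalg.norm);print('len',np.linalg.norm(e),'yaw',np.arctan2(e[1],e[0]))
t=onplane(c,[pts.mean(0)],.047)[0];print('tab',t)
bm=blobs(c,(100,100,40),(130,255,255))[1];q=np.argwhere(bm>0)[:,::-1]
hull=cv2.convexHull(q.astype(np.float32))[:,0]
# rays onto tilted lid top plane
yaw=.48;
for yaw in(.45,.48,.51):
    d=np.array([np.cos(yaw),np.sin(yaw)]);n=np.r_[-d*np.sin(.14),np.cos(.14)]
    p0=np.r_[.5135,.188,.0253];D=rays(c,hull);o=np.array(c['origin']);W=o+D*(((p0-o)@n)/(D@n))[:,None]
    u=np.r_[d*np.cos(.14),np.sin(.14)];v=np.cross(n,u)
    f=cv2.minEnclosingCircle(np.c_[(W-p0)@u,(W-p0)@v].astype(np.float32))
    ctr=p0+f[0][0]*u+f[0][1]*v;print(yaw,'lid top centre',ctr,f[1],'tabdir',np.arctan2(*(t-ctr)[[1,0]]),np.linalg.norm((t-ctr)[:2]))
```

```text
411 [301.  53.] [313.  86.]
((307.0, 69.5), (33.0, 12.0), 90.0)
[[0.55   0.2149 0.045 ]
 [0.5542 0.2068 0.045 ]
 [0.5332 0.196  0.045 ]
 [0.5289 0.2043 0.045 ]]
len 0.02363963095099222 yaw 0.46418867174601625
tab [0.54210373 0.20547363 0.047     ]
0.45 lid top centre [0.51267396 0.19006579 0.02532181] 0.05038135498762131 tabdir 0.4823065390413238 0.03321916349839746
0.48 lid top centre [0.51266801 0.19001673 0.02532724] 0.05036773905158043 tabdir 0.4835307044019703 0.03324720887941502
0.51 lid top centre [0.5126626  0.18996843 0.02533243] 0.05035458505153656 tabdir 0.4847403700248494 0.033274484441976254
```

Emit:
{"op": "move_arm", "data": {"plan": [0.6,0.4,-0.6,0.02,-0.04,0,1.2,0.8,-1.4,0.04,-0.08,0,1.82,1.25,-2.4,0.065,-0.124,0,1.82,1.25,-3.1,0.065,-0.124,0,1.82,1.25,-3.1,0.065,-0.124,0,1.82,1.25,-3.1,0.065,-0.124,0], "grip": 32}}

```text
time_s: 3.1
eef_pos: [0.5449, 0.2066, 0.0778]
eef_rot: [-0.016, 0.969, 0.238, 0.069]
wrist_force: [-0.6, -0.3, 0.7]
opening: 0.378
grasp_force: 0.0
```

Run:
```python
from h import *
o=ctrl.get_obs();print(o['time_s'],o['eef_pos'],o['eef_rot'],o['opening'],o['wrist_force'])
c=cam('wrist','w3')
print(blobs(c,(3,120,60),(18,255,255))[0])
Rt=R.from_quat(o['eef_rot'][[1,2,3,0]]).as_matrix();print(Rt)
print('tcp px',proj(c,[o['eef_pos'],o['eef_pos']+.04*Rt[:,2]]))
```

```text
3.1 [0.54491625 0.20664721 0.07782528] [-0.01645458  0.96863471  0.23820092  0.06882121] 0.378111436884097 [-0.57352176 -0.31064812  0.67654483]
[([316, 279, 20, 43, 700], [326.2, 301.4]), ([593, 443, 29, 21, 350], [608.6, 453.2])]
[[ 8.77047929e-01  4.63724200e-01  1.25486241e-01]
 [ 4.59194502e-01 -8.85979141e-01  6.46635158e-02]
 [ 1.41164229e-01  9.09589380e-04 -9.89985774e-01]]
tcp px [[326.66468445 317.09469936]
 [326.01175025 276.4511092 ]]
```

View pics/w3.png

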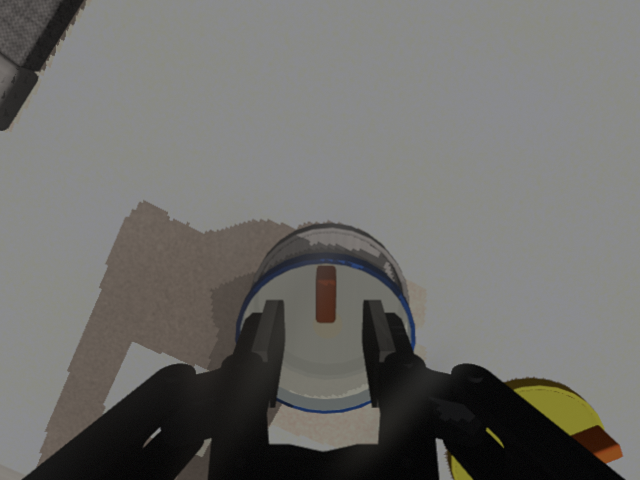

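The tab lies centred between the fingers at column 326, with its top face at rows 279–322. I'll check its position along the radial direction numerically.

Run:
```python
from h import *
c=cam('wrist')
print(onplane(c,[(326.2,301.4),(326,322),(326,279),(326,266)],.050))
t=cam('top');print(proj(c,[[.5418,.2052,.0503]]))
hsv=cv2.cvtColor(c['pixels'],cv2.COLOR_RGB2HSV);print([(r,c['pixels'][r,326].tolist()) for r in range(260,328,4)])
```

```text
[[0.54222637 0.20522032 0.05      ]
 [0.53274345 0.20034803 0.05      ]
 [0.55221257 0.21057661 0.05      ]
 [0.55792835 0.2135794  0.05      ]]
[[325.83423859 302.37227047]]
[(260, [54, 60, 81]), (264, [86, 85, 81]), (268, [69, 52, 46]), (272, [69, 51, 45]), (276, [69, 51, 43]), (280, [78, 52, 42]), (284, [76, 49, 38]), (288, [77, 48, 37]), (292, [77, 48, 36]), (296, [77, 47, 35]), (300, [77, 46, 35]), (304, [76, 44, 31]), (308, [76, 44, 32]), (312, [74, 42, 28]), (316, [76, 44, 31]), (320, [75, 43, 29]), (324, [113, 108, 94])]
```

Emit:
{"op": "move_arm", "data": {"plan": [-0.02,-0.01,-0.3,0,0,0,-0.02,-0.01,-0.6,0,0,0,-0.02,-0.01,-0.75,0,0,0,-0.02,-0.01,-0.75,0,0,0,-0.02,-0.01,-0.75,0,0,0], "grip": 32}}

```text
time_s: 3.88
eef_pos: [0.5429, 0.2072, 0.0389]
eef_rot: [-0.017, 0.968, 0.239, 0.068]
wrist_force: [0.1, -0.8, 0.3]
opening: 0.377
grasp_force: 0.0
```

Emit:
{"op": "move_arm", "data": {"plan": [0.015,-0.025,-0.06,0,0,0,0.015,-0.025,-0.06,0,0,0], "grip": 32}}

```text
time_s: 4.12
eef_pos: [0.5436, 0.2058, 0.0358]
eef_rot: [-0.017, 0.969, 0.239, 0.068]
wrist_force: [1.2, 0.0, -0.3]
opening: 0.373
grasp_force: 0.0
```

Emit:
{"op": "move_arm", "data": {"plan": [0,0,0,0,0,0,0,0,0,0,0,0,0,0,0,0,0,0,0,0,0,0,0,0], "grip": 14}}

```text
time_s: 4.62
eef_pos: [0.5435, 0.2059, 0.0358]
eef_rot: [-0.017, 0.968, 0.239, 0.068]
wrist_force: [0.5, 0.7, -0.4]
opening: 0.165
grasp_force: 0.0
```

Run:
```python
from h import *
o=ctrl.get_obs();print(o['time_s'],o['eef_pos'],o['eef_rot'],o['opening'],o['wrist_force'])
c=cam('wrist','w4');i=c['pixels'][220:460,180:480];cv2.imwrite('pics/w4c.png',cv2.resize(i,None,fx=2,fy=2)[:,:,::-1]*1)
```

```text
4.625 [0.54347965 0.20594233 0.03580383] [-0.0166909   0.96849658  0.23900133  0.0679275 ] 0.1648944220008826 [ 0.51521472  0.71601357 -0.40108939]
```

View pics/w4c.png

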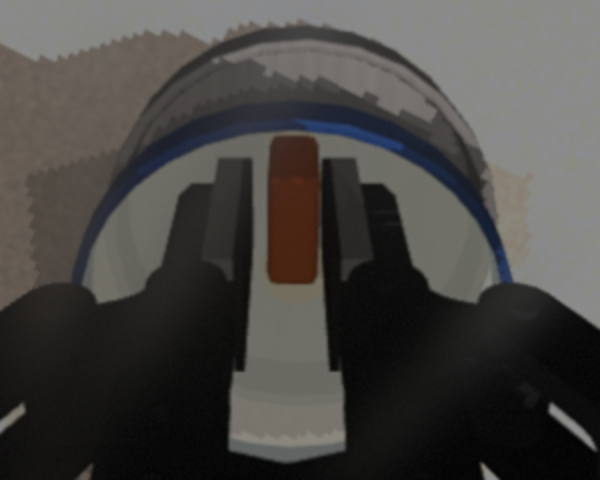

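The tab sits between the pads, about 1 mm to the right of mid (gaps of 16 px left and 5 px right). I'll nudge over and close.

Emit:
{"op": "move_arm", "data": {"plan": [0.01,-0.02,0,0,0,0,0.01,-0.02,0,0,0,0]}}

```text
time_s: 4.92
eef_pos: [0.5441, 0.2049, 0.0358]
eef_rot: [-0.017, 0.969, 0.239, 0.068]
wrist_force: [0.2, 0.1, -1.0]
opening: 0.164
grasp_force: 0.0
```

Emit:
{"op": "move_arm", "data": {"plan": [0,0,0,0,0,0,0,0,0,0,0,0,0,0,0,0,0,0,0,0,0,0,0,0], "grip": 5}}

```text
time_s: 5.42
eef_pos: [0.5442, 0.2049, 0.0359]
eef_rot: [-0.017, 0.968, 0.239, 0.068]
wrist_force: [0.2, -0.8, 1.0]
opening: 0.093
grasp_force: 60.7
```

Emit:
{"op": "move_arm", "data": {"plan": [-0.012,-0.006,0.06,0.015,-0.029,0,-0.025,-0.013,0.11,0.03,-0.058,0,-0.037,-0.02,0.155,0.045,-0.087,0,-0.05,-0.026,0.2,0.06,-0.115,0,-0.05,-0.026,0.2,0.06,-0.115,0,-0.05,-0.026,0.2,0.06,-0.115,0,-0.05,-0.026,0.2,0.06,-0.115,0,-0.05,-0.026,0.2,0.06,-0.115,0]}}

```text
time_s: 6.42
eef_pos: [0.5417, 0.2037, 0.0458]
eef_rot: [-0.032, 0.962, 0.237, 0.131]
wrist_force: [-0.2, 0.7, -1.0]
opening: 0.097
grasp_force: 60.5
```

Run:
```python
from h import *
o=ctrl.get_obs();print(o['time_s'],o['eef_pos'],o['wrist_force'],o['torque'])
Rt=R.from_quat(o['eef_rot'][[1,2,3,0]]).as_matrix();print('tilt',np.arccos(-Rt[2,2]))
a=cam('side')['pixels'][300:390,300:400];b=cam('wrist')['pixels'][200:470,170:490]
a=cv2.resize(a,(400,360),interpolation=2);b=cv2.resize(b,(400,337));w=np.zeros((360,800,3),np.uint8);w[:,:400]=a;w[:337,400:]=b
cv2.imwrite('pics/t1.png',w[:,:,::-1])
```

```text
6.425 [0.54165755 0.20369618 0.0457745 ] [-0.20291529  0.68964567 -0.99553099] [-0.06230292  0.17386648  0.02251523]
tilt 0.2697062974838968
```

View pics/t1.png

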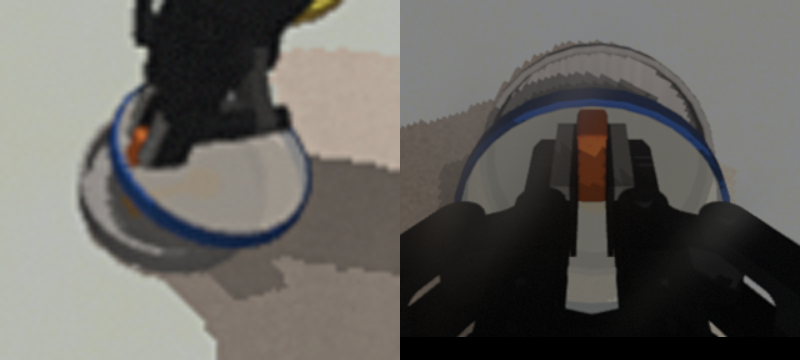

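The lid is tilted about 0.27 by the tab, with the far edge still low on the dish. Next I'll lift it clear, level it, and shift it toward the dish centre.

Emit:
{"op": "move_arm", "data": {"plan": [0,0,0.1,-0.01,0.02,0,0.02,0.01,0.15,-0.04,0.08,0,0.1,0.06,0.15,-0.07,0.14,0,0.2,0.12,0.15,-0.1,0.2,0,0.3,0.16,0.15,-0.125,0.239,0,0.32,0.17,0.15,-0.125,0.239,0,0.32,0.17,0.15,-0.125,0.239,0,0.32,0.17,0.15,-0.125,0.239,0,0.32,0.17,0.15,-0.125,0.239,0,0.32,0.17,0.15,-0.125,0.239,0]}}

```text
time_s: 7.78
eef_pos: [0.5574, 0.212, 0.0534]
eef_rot: [-0.0, 0.971, 0.239, 0.0]
wrist_force: [0.3, 0.4, -0.9]
opening: 0.103
grasp_force: 60.5
```

Emit:
{"op": "move_arm", "data": {"plan": [0,0,0,0,0,0,0,0,0,0,0,0,0,0,0,0,0,0,0,0,0,0,0,0]}}

```text
time_s: 8.28
eef_pos: [0.5575, 0.2121, 0.0533]
eef_rot: [-0.0, 0.971, 0.24, -0.0]
wrist_force: [-0.8, 0.6, -1.4]
opening: 0.098
grasp_force: 60.5
```

Run:
```python
from h import *
o=ctrl.get_obs();print(o['time_s'],o['eef_pos'],o['wrist_force'],o['torque'])
Rt=R.from_quat(o['eef_rot'][[1,2,3,0]]).as_matrix();print(Rt.round(3))
cam('top','top2')
a=cam('side','side2')['pixels'][300:390,300:400];b=cam('wrist','w5')['pixels'][170:470,170:490]
a=cv2.resize(a,(400,360),interpolation=2);b=cv2.resize(b,(400,375));w=np.zeros((375,800,3),np.uint8);w[:360,:400]=a;w[:375,400:]=b
cv2.imwrite('pics/t2.png',w[:,:,::-1])
```

```text
8.275 [0.55748364 0.21211729 0.05326241] [-0.7666744   0.56707586 -1.44644317] [0.03892892 0.00129356 0.0368624 ]
[[ 0.885  0.465 -0.   ]
 [ 0.465 -0.885  0.   ]
 [-0.    -0.    -1.   ]]
```

View pics/t2.png

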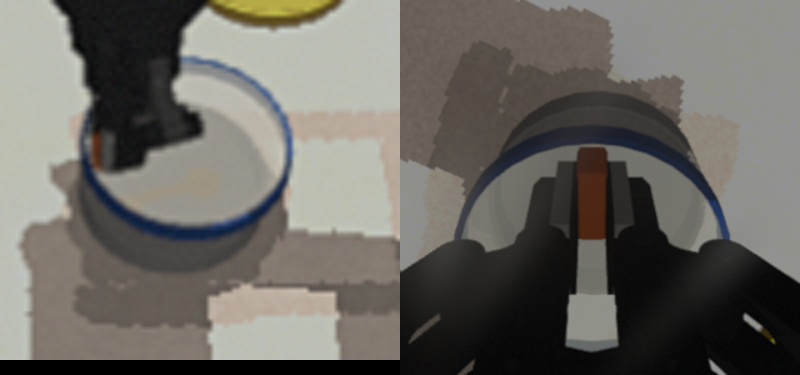

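The lid is level and held above the dish, which shows as a grey ring below and beyond it. Next I'll measure the dish centre against the lid centre.

```bash
cat > m.py <<'E'
from h import *
from scipy.optimize import least_squares
c=ctrl.camera('wrist')
def fake(img,origin,att): return dict(c,pixels=cv2.imread(img)[:,:,::-1].copy(),origin=np.array(origin),attitude=np.array(att))
w2=fake('pics/w2.png',[0.52677879,0.18426816,0.37408814],[0.14281366,0.8435952,-0.51038778,-0.08634654])
top=ctrl.camera('top');top['pixels']=cv2.imread('pics/top.png')[:,:,::-1].copy()
def profile(cc,ctr,z,angs,rs):
    g=cv2.GaussianBlur(cv2.cvtColor(cc['pixels'],cv2.COLOR_RGB2GRAY),(0,0),.7).astype(np.float32)
    out=[]
    for a in angs:
        P=np.c_[ctr[0]+rs*np.cos(a),ctr[1]+rs*np.sin(a),np.full(len(rs),z)];p=proj(cc,P).astype(np.float32)
        out.append(cv2.remap(g,p[:,0].reshape(1,-1),p[:,1].reshape(1,-1),cv2.INTER_LINEAR)[0])
    return np.array(out)
E
python3 - <<'E'
from m import *
rs=np.arange(.038,.056,.001);print((rs*1e3).astype(int))
for n,cc in(('w2',w2),('top',top)):
    for a in np.arange(-50,51,20): print(n,a,profile(cc,(.528,.198),.018,[.48+np.radians(a)],rs)[0].astype(int))
q=onplane(c,[(320,200)],.0)
print('w5')
for a in np.arange(-50,51,20): print(a,profile(c,(.528,.198),.018,[.48+np.radians(a)],rs)[0].astype(int))
E
```

```text
[38 39 40 41 42 43 44 45 46 47 48 49 50 51 52 53 54 55]
w2 -50 [ 80 104 119 113  87  62  60  86 109 118 130 137 138 138 138 138 138 138]
w2 -30 [125 125 124 119  93  60  61  91 112 124 136 138 138 138 138 139 139 139]
w2 -10 [120 120 112  94  65  59  87 111 118 130 138 139 139 139 138 138 138 138]
w2 10 [121 119 108  81  56  68  99 113 117 132 138 139 139 139 139 139 139 139]
w2 30 [120 111  83  58  69 100 113 117 131 138 138 138 138 138 139 139 139 138]
w2 50 [ 68  67  61  58  82 109 113 120 134 138 138 138 138 139 139 138 138 138]
top -50 [ 69  68  74  82  90  91  91  90  89  91  94 101 107 113 117 120 122 123]
top -30 [ 90  97 100 103 102  98  95  91  87  89  96 103 109 116 121 122 123 124]
top -10 [ 96  97  98  94  90  86  85  85  90  98 106 112 116 120 121 122 123 123]
top 10 [ 88  86  82  78  77  79  86  94 102 108 115 118 120 122 123 123 123 123]
top 30 [ 67  66  65  69  77  85  94 103 112 117 119 121 122 123 123 123 123 123]
top 50 [ 66  64  65  73  82  92 102 111 115 118 121 122 122 122 122 122 122 122]
w5
-50 [ 35  34  32  32  32  41  55  56  57  57  47  64 123 136 135 135 136 135]
-30 [ 31  31  44  55  56  56  57  56  58  57  48  47  47  49  68  82  92 100]
-10 [39 53 58 58 59 59 59 60 61 55 52 52 54 54 58 75 83 82]
10 [45 55 60 60 59 59 59 61 58 50 49 49 49 49 65 79 78 79]
30 [34 33 40 54 55 54 55 52 44 43 42 43 62 77 77 76 77 78]
50 [36 35 32 32 31 36 52 49 51 73 77 77 77 78 78 78 76 77]
```

Run:
```python
from m import *
rs=np.arange(.040,.056,.0005)
def fit(cc,ctr,z,angs,lo,Rr,name):
    P=profile(cc,ctr,z,.48+np.radians(angs),rs);g=np.gradient(P,axis=1)
    e=[];ok=[]
    for a,gg in zip(angs,g):
        # outermost strong rising edge
        i=np.nonzero(gg>0.5*gg.max())[0]
        k=i[-1]
        while k>0 and gg[k-1]>gg[k]:k-=1
        e.append(rs[k])
    e=np.array(e);print(name,(e*1e3).round(1))
    t=np.radians(angs);s=least_squares(lambda v:(v[0]*np.cos(t)+v[1]*np.sin(t)+Rr-e)*1e3,[0,0],loss='soft_l1',f_scale=.5)
    print('  along d %.1f lateral %.1f mm'%(s.x[0]*1e3,s.x[1]*1e3))
A=np.arange(-50,51,10.)
fit(w2,(.528,.198),.018,A,0,.046,'w2 rim')
fit(c,(.528,.198),.0,A,0,.046,'w5 base')
# lid in w5: blue mask outer points vs lid model at current TCP
o=ctrl.get_obs();tcp=o['eef_pos'];yaw=.484;d=np.array([np.cos(yaw),np.sin(yaw)]);yv=np.array([-d[1],d[0]])
m=blobs(c,(100,90,20),(130,255,255))[1];q=np.argwhere(m>0)[:,::-1];h=cv2.convexHull(q.astype(np.float32))[:,0]
zt=tcp[2]-.005;lc=tcp[:2]-.036*d
for z in(zt,zt-.010):
    W=onplane(c,h,z)[:,:2]-lc;a=W@d;b=W@yv;k=a>.015
    s=least_squares(lambda v:np.hypot(a[k]-v[0],b[k]-v[1])*1e3-51,[0,0],loss='soft_l1',f_scale=.5);print('lid off',z,s.x*1e3,k.sum())
b0=c['pixels'][330:345];print('tcp',tcp)
```

```text
w2 rim [45.  44.5 44.5 44.5 44.  43.5 43.5 43.  42.5 42.  42. ]
  along d -2.7 lateral -2.0 mm
w5 base [47.5 50.  49.5 55.5 51.5 46.5 46.  45.5 45.  45.  44.5]
  along d 1.5 lateral -4.0 mm
lid off 0.04829358820104591 [2.38027021 2.22606053] 18
lid off 0.038293588201045906 [-1.62959824  1.03005461] 17
tcp [0.55751736 0.21212172 0.05329359]
```

Emit:
{"op": "move_arm", "data": {"plan": [0.05,0.006,0,0,0,0,0.1,0.012,0,0,0,0,0.1,0.012,-0.08,0,0,0,0.1,0.012,-0.16,0,0,0,0.1,0.012,-0.24,0,0,0,0.1,0.012,-0.24,0,0,0,0.1,0.012,-0.24,0,0,0]}}

```text
time_s: 9.5
eef_pos: [0.5625, 0.2127, 0.0413]
eef_rot: [-0.0, 0.971, 0.24, -0.0]
wrist_force: [-0.6, -0.2, -0.6]
opening: 0.1
grasp_force: 60.5
```

Run:
```python
from h import *
o=ctrl.get_obs();print(o['time_s'],o['eef_pos'],o['wrist_force'],o['torque'])
a=cam('side')['pixels'][310:380,310:390];b=cam('wrist','w6')['pixels'][180:420,170:490]
a=cv2.resize(a,(400,350),interpolation=2);b=cv2.resize(b,(800,600))[:250];a=cv2.resize(a,(400,350));w=np.zeros((600,800,3),np.uint8);w[:350,200:600]=a;w[350:]=b
cv2.imwrite('pics/t3.png',cv2.convertScaleAbs(w,alpha=1.5)[:,:,::-1])
```

```text
9.5 [0.56250732 0.21271229 0.04129001] [-0.56311883 -0.1960304  -0.57195983] [ 0.09298412 -0.03599448 -0.02723344]
```

View pics/t3.png

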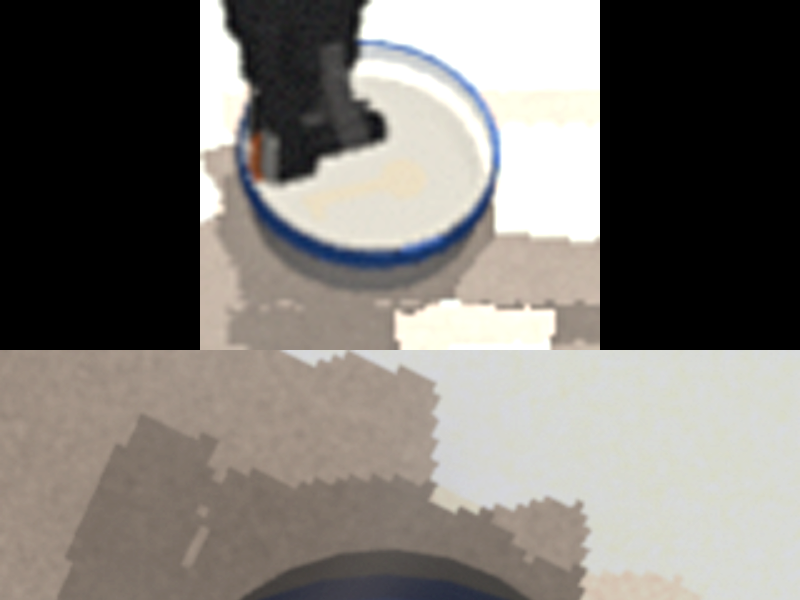

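The last view shows the lid level over the dish, with the grey wall showing evenly below the skirt, so it looks centred. I'll lower it gently while watching the force.

Emit:
{"op": "move_arm", "data": {"plan": [0,0,-0.05,0,0,0,0,0,-0.1,0,0,0,0,0,-0.14,0,0,0,0,0,-0.17,0,0,0,0,0,-0.185,0,0,0,0,0,-0.185,0,0,0]}}

```text
time_s: 10.35
eef_pos: [0.5625, 0.2127, 0.032]
eef_rot: [-0.0, 0.971, 0.24, -0.0]
wrist_force: [-0.3, 0.2, -1.2]
opening: 0.098
grasp_force: 60.5
```

Emit:
{"op": "move_arm", "data": {"plan": [0,0,-0.015,0,0,0,0,0,-0.03,0,0,0,0,0,-0.03,0,0,0]}}

```text
time_s: 10.72
eef_pos: [0.5624, 0.2127, 0.0305]
eef_rot: [-0.0, 0.971, 0.24, -0.0]
wrist_force: [0.5, -0.2, -1.1]
opening: 0.096
grasp_force: 60.4
```

Emit:
{"op": "move_arm", "data": {"plan": [0,0,-0.01,0,0,0,0,0,-0.02,0,0,0,0,0,-0.02,0,0,0]}}

```text
time_s: 11.1
eef_pos: [0.5624, 0.2127, 0.0295]
eef_rot: [-0.0, 0.971, 0.24, -0.0]
wrist_force: [-0.5, -0.5, -0.2]
opening: 0.097
grasp_force: 60.5
```

No contact below rim height, so the skirt is around the rim. I'll continue in small steps.

Emit:
{"op": "move_arm", "data": {"plan": [0,0,-0.01,0,0,0,0,0,-0.02,0,0,0,0,0,-0.02,0,0,0]}}

```text
time_s: 11.48
eef_pos: [0.5624, 0.2127, 0.0285]
eef_rot: [-0.0, 0.971, 0.24, -0.0]
wrist_force: [0.1, -0.1, -1.0]
opening: 0.097
grasp_force: 60.5
```

Emit:
{"op": "move_arm", "data": {"plan": [0,0,-0.01,0,0,0,0,0,-0.02,0,0,0,0,0,-0.02,0,0,0]}}

```text
time_s: 11.85
eef_pos: [0.5625, 0.2127, 0.0276]
eef_rot: [0.0, 0.971, 0.24, 0.0]
wrist_force: [-0.2, 0.3, -0.0]
opening: 0.096
grasp_force: 60.6
```

Emit:
{"op": "move_arm", "data": {"plan": [0,0,-0.01,0,0,0,0,0,-0.01,0,0,0,0,0,-0.01,0,0,0]}}

```text
time_s: 12.22
eef_pos: [0.5626, 0.2127, 0.0272]
eef_rot: [-0.0, 0.971, 0.24, 0.0]
wrist_force: [-0.5, -0.2, 0.6]
opening: 0.098
grasp_force: 60.8
```

Emit:
{"op": "move_arm", "data": {"plan": [0,0,-0.01,0,0,0,0,0,-0.01,0,0,0,0,0,-0.01,0,0,0]}}

```text
time_s: 12.6
eef_pos: [0.5627, 0.2127, 0.0269]
eef_rot: [0.0, 0.971, 0.24, 0.0]
wrist_force: [-0.9, -1.1, 5.2]
opening: 0.097
grasp_force: 61.3
```

Emit:
{"op": "move_arm", "data": {"plan": [0,0,-0.01,0,0,0,0,0,-0.01,0,0,0,0,0,-0.01,0,0,0]}}

```text
time_s: 12.98
eef_pos: [0.5627, 0.2127, 0.0269]
eef_rot: [0.0, 0.971, 0.24, 0.0]
wrist_force: [-3.7, -1.6, 8.8]
opening: 0.099
grasp_force: 61.9
```

Run:
```python
from h import *
o=ctrl.get_obs();print(o['eef_pos'],o['wrist_force'],o['torque'])
```

```text
[0.56267616 0.21272276 0.02691067] [-3.7198802  -1.56078874  8.84204413] [-0.20022745  0.73997831 -0.01727366]
```

Seated at about 9 N, at the expected height. I'll ease off and open.

Emit:
{"op": "move_arm", "data": {"plan": [0,0,0.02,0,0,0,0,0,0.02,0,0,0]}}

```text
time_s: 13.22
eef_pos: [0.5626, 0.2128, 0.027]
eef_rot: [-0.0, 0.971, 0.24, 0.0]
wrist_force: [-0.0, -0.1, 2.0]
opening: 0.098
grasp_force: 60.9
```

Emit:
{"op": "move_arm", "data": {"plan": [0,0,0,0,0,0,0,0,0,0,0,0,0,0,0,0,0,0,0,0,0,0,0,0], "grip": 30}}

```text
time_s: 13.72
eef_pos: [0.5624, 0.2127, 0.0269]
eef_rot: [-0.0, 0.971, 0.24, -0.0]
wrist_force: [-0.4, -0.5, -0.1]
opening: 0.353
grasp_force: 0.0
```

Emit:
{"op": "move_arm", "data": {"plan": [0,0,0.3,0,0,0,0,0,0.8,0,0,0,0,0,1.6,0,0,0,-0.5,-0.3,2.4,0,0,0,-1.2,-0.7,3.2,0,0,0,-1.8,-1.0,3.8,0,0,0,-1.8,-1.0,3.8,0,0,0,-1.8,-1.0,3.8,0,0,0]}}

```text
time_s: 14.72
eef_pos: [0.4729, 0.1628, 0.2175]
eef_rot: [0.0, 0.971, 0.239, 0.001]
wrist_force: [0.1, -0.1, 0.1]
opening: 0.352
grasp_force: 0.0
```

```bash
cat > v.py <<'E'
from m import *
o=ctrl.get_obs();print(o['time_s'],o['eef_pos'],o['wrist_force'])
cam('top','top9');cam('side','side9');cam('wrist','w9')
for nm in('wrist','side','top'):
    cc=ctrl.camera(nm);x=proj(cc,[[.530,.196,.018]])[0]
    m=blobs(cc,(100,80,20),(130,255,255))[1];r=95 if nm=='wrist' else 40
    y0,x0=max(0,int(x[1])-r),int(x[0])-r;mm=np.zeros_like(m);mm[y0:y0+2*r,x0:x0+2*r]=m[y0:y0+2*r,x0:x0+2*r]
    h=cv2.convexHull(np.argwhere(mm>0)[:,::-1].astype(np.float32))[:,0]
    W=onplane(cc,h,.021)[:,:2];s=cv2.minEnclosingCircle((W*1e3).astype(np.float32));e=cv2.fitEllipse(h);print(nm,len(h),s,e)
    W2=onplane(cc,[e[0]],.018);print(W2)
E
python3 v.py
```

```text
14.825 [0.47254817 0.16284125 0.21622229] [ 0.37538784 -0.26322064 -0.26157054]
wrist 53 ((529.87646484375, 197.31124877929688), 50.449066162109375) ((320.6292419433594, 119.9276123046875), (121.91809844970703, 126.50796508789062), 176.39788818359375)
[[0.53193222 0.19836594 0.018     ]]
side 28 ((529.2900390625, 196.3173065185547), 53.0377082824707) ((342.7436218261719, 344.56744384765625), (44.92747116088867, 51.83755111694336), 97.34837341308594)
[[0.52923118 0.19555187 0.018     ]]
top 18 ((506.26641845703125, 215.9060821533203), 82.48956298828125) ((246.09835815429688, 280.5845642089844), (55.96693420410156, 64.23873901367188), 35.776248931884766)
[[0.50207538 0.21705758 0.018     ]]
```

```bash
python3 -c "
from bench import ctrl
print(ctrl.hand_in())"
```

```text
the job is handed in; nothing more can be done
None
```

I raised the blue-rimmed lid by its tab, held it clear of the dish for over a second, set it back and let go, and handed the job in at about 15 s; the hand-in gave no verdict. Just before, the lid measured about 1 mm off the dish centre, and the skirt met nothing until the seated height, so it should be fully home. I did not measure the final level directly.

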